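Put the clothes pegs away

ROBOT

A 7-joint arm with a two-finger parallel gripper is mounted at the origin on the work surface. World frame = base frame: x ahead of the robot, y to its left, z up, the work surface at z = 0. Lengths are in m, angles in rad, forces in N, time in s.
With the tool pointing down it reaches from about 0.4 to 0.9 m from the base axis. Payload 5.6 kg.
Tool frame: the origin (TCP) lies at the very end of the fingers, on their centre line; the grasp point (between the pads) lies 19 mm behind it; z points along the fingers, y is the line along which they close (so a half turn about z gives the same grasp; the last joint's range is limited). The gripper opens to 92 mm and grips with 3 to 60 N. Pads are 20 mm wide; open, the fingers measure 128 mm over their backs; the gripper's body (75 mm by 189 mm) begins 69 mm behind the grasp point.
Start: joints at [1.192, 0.468, -0.012, 1.603, 0.006, 1.071, -0.056], TCP at [0.214, -0.614, 0.215] pointing down, gripper open.
Joint ranges: [-2.53, 2.53], [-0.31, 2.02], [-1.57, 1.55], [0.28, 2.44], [-1.29, 4.43], [0.15, 1.84], [-2.92, 2.92]. Speed limits (rad/s): [2.57, 2.57, 3.14, 3.14, 3.14, 3.14, 3.14].

INTERFACE

Orientations are given as a rotation vector (axis times angle).
In Python, from workcell import get_obs, grab_frame, sign_off gives the robot as it stands.
- The arm moves only by the tool arm_command, never from a script. Its argument "rows" is a list of rows, each a list of 3 entries, a list of its own where there are three numbers: the shift along the world's x, y, z in cm, then the turn, a rotation vector about the world's x, y, z in rad, then the finger opening in cm, from 0 to 9.19. In form: [[[tx, ty, tz], [ax, ay, az], hand], ...]. A call has 1 to 12 rows; each row shifts and turns the commanded pose from where the row before left it; what a row does not reach is not made up. A row lasts 1/10 s, in which the tool goes at most 50 mm and 8.59 degrees, less where a joint would pass 70% of its speed; a pose out of reach is approached as far as the arm can. A call is refused whole if a number of a shift passes 5 or a number of a turn 0.15, either way. A call with a gripper value outside its range is refused whole. The fingers move at their own pace and stop on an object; "grip_force" is the grip in N (left out, the last holds). Time passes only in rows, so rows that do not move let the fingers close. It gives the time, the measured TCP pose, the force, the opening and the grip force at its end, in the units of the state.
- get_obs(): the state, without advancing time (a new reading comes with each control period).
- grab_frame(name): name is "scene" or "top" or "wrist"; returns a dict with "pixels" (480x640x3 uint8, red, green, blue), "z_map" (480x640 float32, m along the optical axis (not along the pixel's ray), 0 where there is no reading), "fx", "fy", "cx", "cy" (pixels), "view" (4x4, takes a point from world to camera coordinates); the wrist camera has in their place "tool_from_camera" (4x4, takes a point from camera to tool coordinates, whose origin is the TCP and whose axes are the flange's). Camera axes: x right, y up, looking along -z (the intrinsics and any distortion apply to the point x, -y, -z); pixel columns grow to the right and rows downward; lengths in m; the calibration is good to about 2 mm. A picture is of the moment at which its call begins: read the wrist's pose just before it.
- sign_off(): hands the job in; it is judged then, once.
The state is a dict: "time_s": time; "qpos": joint angles; "qvel": joint speeds; "joint_efforts": joint torques, N m; "tool_pos": TCP position; "tool_rot": TCP orientation; "ft_force": force on the tool from outside, world axes, zero at the start; "wrist_torque": the same for the moment, N m; "opening": finger opening in m; "finger_force": force on a finger pad.
Only numpy, scipy, OpenCV 4.12 (cv2) and the standard library are available. Lean on these libraries where they do the work, as an engineer would, in place of code of your own. Each camera call takes 0.05 s, during which the arm holds its last target. There are 200 camera calls.

TASK

Pick up the red dipper by its handle with all its wooden pegs in it, tip it over the blue peg box so that every peg ends up in the box, then stand the empty dipper gently, upright, in the middle of the round cork mat. After that, squeeze the orange sprung clip open to take it off the white lint filter drawer, and let it close upright on the white-striped front edge of the peg box so that it stays clamped there, away from the corners. Leave the other things on the washer top where they are.

Things in the scene. Friction and masses are not known exactly. Their poses are not given: they have to be found in the camera images.
- dipper: Red plastic dipper, loose, 0.14 kg: round open bowl with a straight handle along its +y. Origin: centre of its underside, z up out of the mouth. Bowl 60 high, outer diameter 80 at the foot, 128 at the rim, wall 4, floor 5. The five pegs lie in it; they roll out over the rim on the far side from the handle when it is tipped by 90 to 115 degrees.
- dipper_grip (a point): Grip point on the dipper's handle, 112 along y and 50 up from the dipper's origin; axes as the dipper. The handle is a level bar along y, 14 wide (x), 20 tall (z), clear to grip 25 either way along y from here.
- peg1: Round wooden dolly peg, diameter 14, length 40, 12 g, loose, rolls easily. Origin at its centre, x along it. Starts in the dipper.
- peg2: Round wooden dolly peg, diameter 14, length 40, 12 g, loose, rolls easily. Origin at its centre, x along it. Starts in the dipper.
- peg3: Round wooden dolly peg, diameter 14, length 40, 12 g, loose, rolls easily. Origin at its centre, x along it. Starts in the dipper.
- peg4: Round wooden dolly peg, diameter 14, length 40, 12 g, loose, rolls easily. Origin at its centre, x along it. Starts in the dipper.
- peg5: Round wooden dolly peg, diameter 14, length 40, 12 g, loose, rolls easily. Origin at its centre, x along it. Starts in the dipper.
- pegbox: Blue open peg box fixed to the top. Origin: centre of its underside, z up. 150 (x) by 170 (y) by 65 high, walls and floor 5 thick. Its front wall (at -x, roughly towards the robot) carries a white strip on its outside and on its top edge.
- box_edge (a point): Middle of the top of the peg box's white-striped front edge (65 above the washer top), half way through the 5 thick wall. Axes as the box: x across the wall into the box, y along the edge, z up.
- mat: Round cork mat fixed to the top, diameter 120, 5 thick. Origin: centre of its underside.
- filter_drawer: White lint filter drawer, an open box fixed to the top: 100 (x) by 120 (y) by 55 high, walls 5. Origin: centre of its underside. The clip sits on its front (-x) wall at the start.
- clip: Orange sprung clip like a big clothes peg, jaws down, loose, 40 g. The pose is that of its -x half. When closed on a 5 mm wall: origin midway between the jaw faces' lower ends, z up, x across the jaws, y along the hinge. Jaws z 0 to 20, 24 wide (y); a wall can enter up to z = 26, and at the start enters 14. Two handles slant apart upwards, 62 overall height.
- clip_hinge (a point): Middle of the clip's hinge pin, 30 above the clip's origin; turns with its -x half. The handles end in bars (8 thick, 24 long in y) whose centres lie 28 above the pin and 20 either side: 48 over their outsides. Pinched fully together they measure 26 and stand 33 above the pin, and the jaw ends are 25 apart and 27 below the pin.
- clip_arm (a joint): Opening angle between the clip's halves, rad: 0 closed on a 5 mm wall, -0.12 closed on nothing, 0.70 fully open against a stop (each half turned 0.35). Pinching the bars along x, about 4 N starts to open it and 7 N opens it fully; let go, the spring shuts the jaws with about 6 N.
- green_tub: Closed green tub, bystander, diameter 110, 94 high, on the grey ridged tray at the back. Origin under its centre.
- lint_roller: Lint roller with chrome handle, bystander, 230 long lying along its y, 44 high, on the grey tray.
- soap_dish: White ceramic dish with a yellow soap, bystander, diameter 104, 30 high. Origin under its centre.
- softener: Blue softener bottle, bystander, diameter 68, 190 high. Origin under its centre.
- scrub_brush: Flat brush with wooden handle lying flat, bystander, about 200 long along its x, about 20 high.
- jar: Glass jar with orange cap, bystander, diameter 64, 90 high, on the grey tray.
Not all that is in view belongs to the job. Of the things that look like the clip, the smallest one is meant.

How it is judged:
By the outcome, as a careful person would: the job done as asked, in the order asked, and still so for the second after the job is handed in, with the robot touching nothing.
It also fails if it takes over 66 s, if anything falls off the work surface, if the arm or the gripper's body presses on something with over 40 N, if the wrist force passes 120 N, or if a joint passes its speed limit or range.

## Working session

There is one attempt and no reset: what is moved stays moved. The work goes in short steps, Python scripts to look and compute and a tool call to move; the robot and the scene stay as the last step left them, time stands still between calls to the robot, and variables do not carry over. Pictures are saved under pics/ and viewed, at most 10 in all, crops included, and the job is handed in when it is done.

Besides the shell and the picture viewer there is one more tool, called after ">>>" by a JSON object that holds its "op" and its "data", one argument or row to a line. arm_command: Moves the arm, as the interface text tells. Its arguments: {"type":"object","properties":{"rows":{"type":"array","items":{"type":"array"}},"grip_force":{"type":"number"}},"required":["rows"]}

```bash
mkdir -p pics; ls
cat > h.py <<'E'
import numpy as np, cv2
from workcell import get_obs, grab_frame, sign_off
def grab(n,save=None):
    o=get_obs(); f=grab_frame(n)
    if save: cv2.imwrite('pics/'+save,f['pixels'][:,:,::-1])
    return o,f
def cloud(f,o=None):
    z=f['z_map'].astype(float); v,u=np.mgrid[0:480,0:640]
    p=np.stack([(u-f['cx'])/f['fx']*z,-(v-f['cy'])/f['fy']*z,-z,np.ones_like(z)],-1)
    if 'view' in f: M=np.linalg.inv(f['view'])
    else:
        T=np.eye(4);T[:3,:3]=cv2.Rodrigues(np.array(o['tool_rot'],float))[0];T[:3,3]=o['tool_pos'];M=T@f['tool_from_camera']
    w=(p@M.T)[...,:3]; w[z==0]=np.nan
    return w
E
python3 - <<'E'
from h import *
o,f=grab('top','top0.png');print({k:(v if not hasattr(v,'shape') or v.size<20 else v.shape) for k,v in f.items() if k not in('pixels','z_map')});print(o)
np.savez('top0.npz',w=cloud(f),p=f['pixels'])
o,f=grab('scene','scene0.png');np.savez('scene0.npz',w=cloud(f),p=f['pixels']);print([k for k in f])
E
```

```text
pics
{'fx': 609.4953123932903, 'fy': 609.4953123932903, 'cx': 321.4578113213785, 'cy': 236.30112999653392, 'view': array([[-0.02234372, -0.99974721,  0.00250368, -0.05234028],
       [ 0.98549851, -0.02160379,  0.16830322, -0.59580444],
       [-0.16820658,  0.00622789,  0.98573209, -1.22780277],
       [ 0.        ,  0.        ,  0.        ,  1.        ]])}
{'time_s': 0.0, 'qpos': array([ 1.19204585,  0.46839025, -0.0115922 ,  1.60362212,  0.00604535,
        1.07141677, -0.0562844 ]), 'qvel': array([ 0.00048672, -0.00104723,  0.00025103,  0.00088438,  0.00046157,
       -0.00228167, -0.00034289]), 'joint_efforts': array([ 7.68646510e-05, -5.20574749e+01, -1.24003159e-02, -2.43751216e+01,
       -5.65403514e-02,  1.72249525e-02,  1.51968884e-04]), 'tool_pos': array([ 0.21387996, -0.61317716,  0.21363251]), 'tool_rot': array([-3.09572046e+00, -5.24575019e-01,  7.33854419e-04]), 'ft_force': array([-0.48905647, -0.22725804,  0.60255735]), 'wrist_torque': array([-0.01819285, -0.03234093, -0.03753644]), 'finger_force': 0.0, 'opening': 0.09170778453061508}
['pixels', 'z_map', 'fx', 'fy', 'cx', 'cy', 'view']
```

View pics/top0.png

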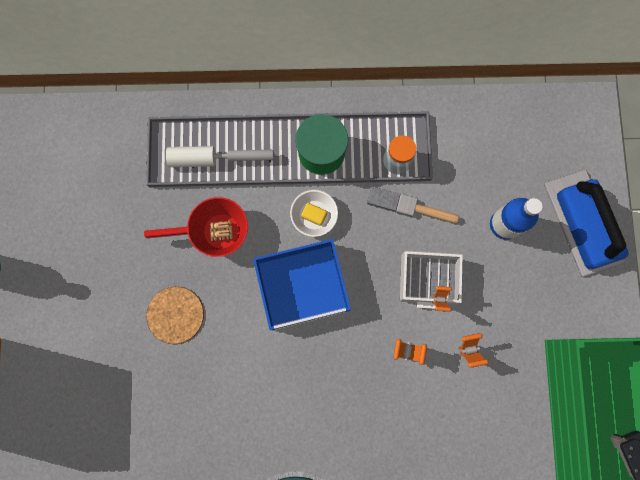

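View pics/scene0.png

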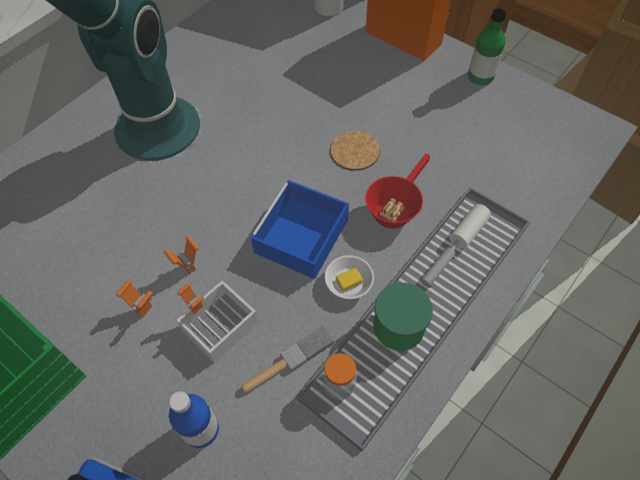

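Top view: the dipper bowl is at (218,227) with its handle running left to (145,234). The mat is at (175,315), the box at (302,285) with its white edge along (275,326)-(348,310), and the drawer at (432,278) with the clip on its front wall at (441,298). Two loose decoy clips stand at (410,351) and (473,350). The scene view agrees.

Run:
```python
from h import *
for n,R in (('top0',dict(dip=(135,185,260,265),box=(245,232,360,335),mat=(140,280,210,350),drw=(392,240,475,320))),('scene0',dict(dip=(360,145,440,235),box=(245,175,355,280),mat=(325,125,385,172),drw=(170,275,262,362)))):
    d=np.load(n+'.npz');w=d['w'];hsv=cv2.cvtColor(d['p'],cv2.COLOR_RGB2HSV).astype(int);H,S,V=hsv[...,0],hsv[...,1],hsv[...,2]
    def sel(r,m):
        x0,y0,x1,y1=R[r];k=np.zeros_like(m);k[y0:y1,x0:x1]=1;return w[k&m&np.isfinite(w[...,2])]
    print(n)
    p=sel('dip',((H<5)|(H>174))&(S>150))
    print('dip zmax',np.percentile(p[:,2],[1,50,99]))
    rim=p[(p[:,2]>.053)&(p[:,2]<.066)]
    c,rr=cv2.minEnclosingCircle(rim[:,:2].astype(np.float32)) 
    # bowl: fit circle to outer rim with handle removed
    b=rim
    for _ in range(6):
        c0=np.median(b[:,:2],0) if _==0 else c
        k=np.hypot(*(rim[:,:2]-c0).T); b=rim[(k<.072)&(k>.05)]
        A=np.c_[2*b[:,:2],np.ones(len(b))];s=np.linalg.lstsq(A,(b[:,:2]**2).sum(1),rcond=None)[0];c=s[:2]
    print('bowl',c,np.sqrt(s[2]+c@c),len(b))
    h=p[np.hypot(*(p[:,:2]-c).T)>.075]; h=h[h[:,2]>.04]
    vx=cv2.fitLine(h[:,:2].astype(np.float32),cv2.DIST_HUBER,0,.01,.01).ravel();print('handle',vx,h[:,2].mean(),np.percentile(h[:,2],[50,95]),np.hypot(*(h[:,:2]-c).T).max())
    p=sel('box',(H>100)&(H<125)&(S>120)|(S<40)&(V>150)); q=p[(p[:,2]>.060)&(p[:,2]<.070)]
    print('box',cv2.minAreaRect(q[:,:2].astype(np.float32)),np.percentile(p[:,2],99),len(q))
    q=sel('box',(S<40)&(V>170));q=q[(q[:,2]>.060)];print(' white',len(q),q.mean(0) if len(q) else '',cv2.fitLine(q[:,:2].astype(np.float32),cv2.DIST_HUBER,0,.01,.01).ravel() if len(q)>5 else '')
    p=sel('mat',(H>5)&(H<25)&(S>70));print('mat',cv2.minEnclosingCircle(p[:,:2].astype(np.float32)),p.mean(0))
    p=sel('drw',(S<40)&(V>120));q=p[(p[:,2]>.048)&(p[:,2]<.062)];print('drw',cv2.minAreaRect(q[:,:2].astype(np.float32)),len(q))
    p=sel('drw',(H<16)&(S>150));p=p[p[:,2]>.035];print('clip',p.min(0),p.max(0),len(p))
    t=p[p[:,2]>p[:,2].max()-.015];print(' tops',cv2.minAreaRect(t[:,:2].astype(np.float32)),len(t))
```

```text
top0
dip zmax [0.00070985 0.03712542 0.06399881]
bowl [0.6125009  0.20118387] 0.06148982641266639 157
handle [ 0.2129343  -0.9770665   0.6347326   0.16763763] 0.05491351725510511 [0.05669296 0.06306013] 0.11252901132129059
box ((0.4954625070095062, -0.021609410643577576), (0.15028922259807587, 0.16977642476558685), 12.671993255615234) 0.06863888120655479 705
 white 150 [ 0.42387838 -0.03420385  0.06600223] [ 0.21696997 -0.9761783   0.42387837 -0.03420385]
mat ((0.4406224191188812, 0.2508678734302521), 0.0615215077996254) [0.4401325  0.24977252 0.005158  ]
drw ((0.5045925378799438, -0.2931288182735443), (0.12102098762989044, 0.10082066804170609), 85.7114028930664) 528
clip [ 0.43266955 -0.31989305  0.04741397] [ 0.47884548 -0.28699054  0.10746427] 252
 tops ((0.4558829069137573, -0.3034432828426361), (0.029904667288064957, 0.0467018261551857), 85.45690155029297) 125
scene0
dip zmax [0.00247869 0.03964835 0.06375049]
bowl [0.61289907 0.20021356] 0.06111671321046032 96
handle [ 0.03582589 -0.99935806  0.6152069   0.20078807] 0.0564963489160872 [0.05821833 0.06319074] 0.11513508018044645
box ((0.4955723285675049, -0.024395786225795746), (0.1520947366952896, 0.17263132333755493), 12.370319366455078) 0.06796406251793403 712
 white 86 [ 0.4254147  -0.03940232  0.06573619] [ 0.22227725 -0.9749835   0.4254147  -0.03940232]
mat ((0.4402581453323364, 0.24866192042827606), 0.06421296298503876) [0.44333506 0.24573199 0.00516656]
drw ((0.5039767622947693, -0.2946728467941284), (0.12079037725925446, 0.1035618856549263), 85.0184555053711) 578
clip [ 0.43431227 -0.32235762  0.04176937] [ 0.48046543 -0.29084451  0.1058538 ] 288
 tops ((0.457357257604599, -0.30660855770111084), (0.02877185307443142, 0.04730157554149628), 85.78414154052734) 127
```

Run:
```python
from h import *
for n,R in (('top0',(135,185,260,265)),('scene0',(360,145,440,235))):
    d=np.load(n+'.npz');w=d['w'];hsv=cv2.cvtColor(d['p'],cv2.COLOR_RGB2HSV).astype(int);H,S,V=hsv[...,0],hsv[...,1],hsv[...,2]
    x0,y0,x1,y1=R;m=np.zeros((480,640),bool);m[y0:y1,x0:x1]=1;m&=((H<8)|(H>172))&(S>120)
    p=w[m];p=p[np.hypot(p[:,0]-.6127,p[:,1]-.2007)>.07]
    print(len(p),np.isnan(p[:,0]).sum());p=p[np.isfinite(p[:,0])];print(np.percentile(p,[0,5,50,95,100],axis=0).round(4).tolist())
    h=p[(p[:,1]>.275)&(p[:,2]>.045)];L=cv2.fitLine(h[:,:2].astype(np.float32),cv2.DIST_HUBER,0,.01,.01).ravel();print('handle',L,np.median(h,0))
    g=w[m];h=g[np.isfinite(g[:,0])];h=h[(h[:,1]>.30)&(h[:,2]>.056)];print(len(h),h.mean(0))
```

```text
1118 0
[[0.5554, 0.0893, -0.0064], [0.5676, 0.0957, 0.0028], [0.631, 0.126, 0.0423], [0.6764, 0.2888, 0.062], [0.6969, 0.3151, 0.0673]]
handle [ 0.05004861 -0.9987468   0.6073061   0.2896209 ] [0.60727312 0.28901095 0.05930119]
11 [0.60645801 0.30197857 0.05957232]
565 0
[[0.5566, 0.0868, -0.0003], [0.5621, 0.0902, 0.0059], [0.613, 0.1249, 0.05], [0.6772, 0.2888, 0.0624], [0.6824, 0.3007, 0.0667]]
handle [0.04324739 0.9990644  0.6121585  0.28713363] [0.61221242 0.28729154 0.05879703]
4 [0.61134458 0.30056355 0.05827008]
```

Run:
```python
from h import *
from scipy.optimize import least_squares
for n,R in (('top0',(135,185,260,265)),('scene0',(360,145,440,235))):
    d=np.load(n+'.npz');w=d['w'];hsv=cv2.cvtColor(d['p'],cv2.COLOR_RGB2HSV).astype(int);H,S,V=hsv[...,0],hsv[...,1],hsv[...,2]
    x0,y0,x1,y1=R;m=np.zeros((480,640),bool);m[y0:y1,x0:x1]=1;m&=((H<8)|(H>172))&(S>120)
    p=w[m];p=p[(p[:,2]>.055)&(p[:,2]<.067)]
    s=least_squares(lambda s:np.hypot(p[:,0]-s[0],p[:,1]-s[1])-.062,[.615,.15],loss='soft_l1',f_scale=.002);c=s.x
    h=p[p[:,1]>c[1]+.075];x=h.mean(0)
    a=np.arctan2(x[0]-c[0],x[1]-c[1]);L=cv2.fitLine(h[:,:2].astype(np.float32),cv2.DIST_HUBER,0,.01,.01).ravel()
    u=np.array([np.sin(a),np.cos(a)]);print(n,c,len(p),'handle mean',x,'a deg',np.degrees(a),L,'grip',c+.112*u,'len',((h[:,:2]-c)@u).max())
    q=w[(H>5)&(H<25)&(S>50)&(w[...,2]>.02)&(np.hypot(w[...,0]-c[0],w[...,1]-c[1])<.06)];print('pegs',len(q),q.mean(0),q.max(0))
```

```text
top0 [0.61771331 0.15836842] 758 handle mean [0.608851   0.26860945 0.05960644] a deg -4.596139874777772 [ 0.06432543 -0.997929    0.60863054  0.26941943] grip [0.60873855 0.27000826] len 0.14685384729581324
pegs 250 [0.61711147 0.14968541 0.03005546] [0.63433339 0.1713259  0.03854029]
scene0 [0.61967552 0.15265923] 524 handle mean [0.61224464 0.26405593 0.06002151] a deg -3.8163457825339546 [ 0.07112021 -0.99746776  0.61224467  0.26405594] grip [0.61222096 0.26441088] len 0.14841613777557908
pegs 205 [0.62076713 0.14651623 0.02987798] [0.63742364 0.16833585 0.03791217]
```

>>> {"op": "arm_command", "data": {
  "rows": [
    [[2,4.4,0.4],[0,0,0.065],9.19],
    [[2,4.4,0.4],[0,0,0.065],9.19],
    [[2,4.4,0.4],[0,0,0.065],9.19],
    [[2,4.4,0.4],[0,0,0.065],9.19],
    [[2,4.4,0.4],[0,0,0.065],9.19],
    [[2,4.4,0.4],[0,0,0.065],9.19],
    [[2,4.4,0.4],[0,0,0.065],9.19],
    [[2,4.4,0.4],[0,0,0.065],9.19],
    [[2,4.4,0.4],[0,0,0.065],9.19],
    [[2,4.4,0.4],[0,0,0.065],9.19]
  ]
}}

```text
time_s: 1.1
tool_pos: [0.4144, -0.1718, 0.2548]
tool_rot: [2.766, 1.49, -0.0]
ft_force: [1.4, -1.1, -0.5]
opening: 0.0921
finger_force: 0.0
```

```bash
cat > log.py <<'E'
from h import *
import json
o=get_obs();open('st.jsonl','a').write(json.dumps([o['qpos'].tolist(),o['tool_pos'].tolist(),o['tool_rot'].tolist()])+'\n')
print(o['time_s'],o['qpos'].round(3).tolist(),o['tool_pos'].round(4).tolist(),o['tool_rot'].round(3).tolist(),o['ft_force'].round(1).tolist(),round(o['opening'],4),round(o['finger_force'],1))
R=cv2.Rodrigues(o['tool_rot'])[0];print('tool y',R[:,1].round(3),'z',R[:,2].round(3))
E
python3 log.py
```

```text
1.1 [0.703, 0.106, -0.408, 2.004, 0.049, 1.041, -0.31] [0.4144, -0.1718, 0.2548] [2.766, 1.49, -0.0] [1.4, -1.1, -0.5] 0.0921 0.0
tool y [ 0.835 -0.55   0.   ] z [-0. -0. -1.]
```

>>> {"op": "arm_command", "data": {
  "rows": [
    [[2,4.4,0.4],[0,0,0.065],9.19],
    [[2,4.4,0.4],[0,0,0.065],9.19],
    [[2,4.4,0.4],[0,0,0.065],9.19],
    [[2,4.4,0.4],[0,0,0.065],9.19],
    [[2,4.4,0.4],[0,0,0.065],9.19],
    [[2,4.4,0.4],[0,0,0.065],9.19],
    [[2,4.4,0.4],[0,0,0.065],9.19],
    [[2,4.4,0.4],[0,0,0.065],9.19],
    [[2,4.4,0.4],[0,0,0.065],9.19],
    [[2,4.4,0.4],[0,0,0.065],9.19],
    [[0,0,0],[0,0,0],9.19],
    [[0,0,0],[0,0,0],9.19]
  ]
}}

```text
time_s: 2.3
tool_pos: [0.6135, 0.2675, 0.2933]
tool_rot: [-2.145, -2.294, 0.003]
ft_force: [0.5, -0.6, -0.2]
opening: 0.0918
finger_force: 0.0
```

```bash
python3 log.py
python3 - <<'E'
from h import *
o,f=grab('wrist','w1.png');w=cloud(f,o);np.savez('w1.npz',w=w,p=f['pixels']);print(f['tool_from_camera'].round(3))
E
```

```text
2.3 [-0.011, 0.539, -0.679, 1.426, 0.34, 1.298, -0.645] [0.6135, 0.2675, 0.2933] [-2.145, -2.294, 0.003] [0.5, -0.6, -0.2] 0.0918 0.0
tool y [ 0.998  0.067 -0.002] z [-0.002 -0.    -1.   ]
[[ 0.001  0.962  0.272  0.076]
 [ 1.    -0.001  0.    -0.   ]
 [ 0.001  0.272 -0.962 -0.17 ]
 [ 0.     0.     0.     1.   ]]
```

View pics/w1.png

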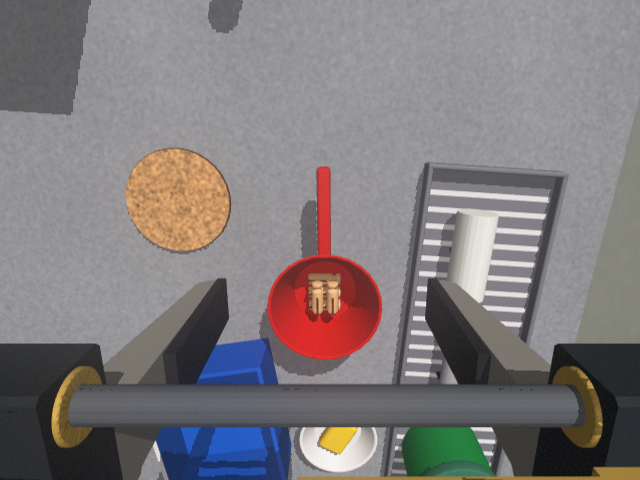

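The wrist view shows the handle from (323,168) to (325,255), centred between the fingers. The pegs are in the bowl at (325,293) and the mat is at (178,200).

```bash
cat > dip.py <<'E'
from h import *
from scipy.optimize import least_squares
d=np.load('w1.npz');w=d['w'];hsv=cv2.cvtColor(d['p'],cv2.COLOR_RGB2HSV).astype(int);H,S,V=hsv[...,0],hsv[...,1],hsv[...,2]
m=((H<6)|(H>174))&(S>140)&(np.mgrid[0:480,0:640][0]<365)
p=w[m];p=p[(p[:,2]>.055)&(p[:,2]<.067)]
s=least_squares(lambda s:np.hypot(p[:,0]-s[0],p[:,1]-s[1])-.062,[.615,.155],loss='soft_l1',f_scale=.002);c=s.x
h=p[p[:,1]>c[1]+.075];x=h.mean(0);a=np.arctan2(x[0]-c[0],x[1]-c[1]);u=np.array([np.sin(a),np.cos(a)])
L=cv2.fitLine(h[:,:2].astype(np.float32),cv2.DIST_HUBER,0,.01,.01).ravel()
print(c,len(p),x,np.degrees(a),L,'grip',c+.112*u,((h[:,:2]-c)@u).max())
p=w[(H>5)&(H<25)&(S>70)&(w[...,2]<.012)&(w[...,2]>0)];p=p[np.hypot(p[:,0]-.44,p[:,1]-.25)<.075]
print('mat',cv2.minEnclosingCircle(p[:,:2].astype(np.float32)),p.mean(0))
# kinematics
import json
D=[json.loads(l) for l in open('st.jsonl')]
D.append([[1.19204585,0.46839025,-0.0115922,1.60362212,0.00604535,1.07141677,-0.0562844],[0.21387996,-0.61317716,0.21363251],[-3.09572046,-.524575019,7.3385e-4]])
from scipy.spatial.transform import Rotation as Ro
import itertools
best=[]
for sg in itertools.product([1,-1],repeat=4):
  for s7 in range(4):
    def fk(q,P):
        r=lambda a,t:Ro.from_rotvec(np.eye(3)[a]*t)
        R=r(2,sg[0]*q[0]+P[4]);t=np.array([0,0,P[0]]);R=R*r(1,q[1])
        R=R*r(2,sg[1]*q[2]);t=t+R.apply([P[5],0,P[1]]);R=R*r(1,q[3]);t=t+R.apply([-P[5]*0+P[6],0,0])
        R=R*r(2,sg[2]*q[4]);t=t+R.apply([0,0,P[2]]);R=R*r(1,q[5]);R=R*r(2,sg[3]*q[6]+s7*np.pi/2);t=t+R.apply([P[7]*0,0,P[3]])
        return t,R
    def res(P): return np.concatenate([np.r_[fk(q,P)[0]-t,.3*(fk(q,P)[1].inv()*Ro.from_rotvec(v)).as_rotvec()] for q,t,v in D])
    s=least_squares(res,[.3,.4,.4,.3,0,0,0,0]);best.append((s.cost,sg,s7,s.x.round(4)))
best.sort(key=lambda b:b[0])
for b in best[:3]:print(b)
E
python3 dip.py
```

```text
[0.61716899 0.16011923] 2657 [0.60887251 0.27048547 0.05927656] -4.298968505678598 [ 0.08007143 -0.99678916  0.60887253  0.27048546] grip [0.60877338 0.27180412] 0.14432568974154872
mat ((0.4391627609729767, 0.24793614447116852), 0.062183137983083725) [0.44031288 0.25034436 0.00455883]
(np.float64(0.00021161082858663793), (-1, -1, -1, -1), 1, array([ 3.53968e+01,  7.02000e-01,  5.04600e-01,  3.55793e+01,
       -2.55000e-02, -5.19000e-02,  1.23000e-02,  0.00000e+00]))
(np.float64(0.0058401589401401), (-1, -1, -1, -1), 3, array([-3.03346e+01, -7.20300e-01, -4.09100e-01, -3.10751e+01,
        3.12490e+00, -1.58000e-02,  4.60000e-03,  0.00000e+00]))
(np.float64(0.009151200622527325), (-1, 1, 1, 1), 3, array([-361.3781,   -2.5184,   -0.3918, -364.5825,   -3.1383,    0.6251,
          0.6946,    0.    ]))
```

>>> {"op": "arm_command", "data": {
  "rows": [
    [[-0.2,0.1,-4.5],[0,0,0.007],9.19],
    [[-0.2,0.1,-4.5],[0,0,0],9.19],
    [[0,0,-4.5],[0,0,0],9.19],
    [[0,0,-4.5],[0,0,0],9.19],
    [[0,0,-4.0],[0,0,0],9.19],
    [[0,0,-2.5],[0,0,0],9.19],
    [[0,0,-1.7],[0,0,0],9.19],
    [[0,0,0],[0,0,0],9.19]
  ]
}}

```text
time_s: 3.15
tool_pos: [0.6092, 0.2659, 0.0306]
tool_rot: [-2.142, -2.297, 0.006]
ft_force: [-0.1, 0.0, 0.1]
opening: 0.0914
finger_force: 0.0
```

>>> {"op": "arm_command", "data": {
  "rows": [
    [[0,0,0],[0,0,0],0],
    [[0,0,0],[0,0,0],0],
    [[0,0,0],[0,0,0],0],
    [[0,0,0],[0,0,0],0],
    [[0,0,0],[0,0,0],0],
    [[0,0,0],[0,0,0],0],
    [[0,0,0],[0,0,0],0]
  ],
  "grip_force": 60
}}

```text
time_s: 3.85
tool_pos: [0.6102, 0.2683, 0.0326]
tool_rot: [2.14, 2.3, -0.0]
ft_force: [0.1, 0.4, -0.2]
opening: 0.0384
finger_force: 0.0
```

```bash
python3 log.py
```

```text
3.85 [-0.084, 0.792, -0.557, 1.639, 0.519, 0.862, -0.78] [0.6102, 0.2683, 0.0326] [2.14, 2.3, -0.0] [0.1, 0.4, -0.2] 0.0384 0.0
tool y [0.997 0.072 0.   ] z [ 0. -0. -1.]
```

>>> {"op": "arm_command", "data": {
  "rows": [
    [[0,0,0],[0,0,0],0],
    [[0,0,0],[0,0,0],0],
    [[0,0,0],[0,0,0],0],
    [[0,0,0],[0,0,0],0],
    [[0,0,0],[0,0,0],0],
    [[0,0,0],[0,0,0],0]
  ]
}}

```text
time_s: 4.45
tool_pos: [0.6101, 0.2683, 0.0325]
tool_rot: [-2.14, -2.3, 0.0]
ft_force: [-0.3, -0.1, -0.5]
opening: 0.0133
finger_force: 60.0
```

>>> {"op": "arm_command", "data": {
  "rows": [
    [[0,0,0.5],[0,0,0],0],
    [[0,0,1],[0,0,0],0],
    [[0,0,1.5],[0,0,0],0],
    [[0,0,2],[0,0,0],0],
    [[0,0,2.5],[0,0,0],0],
    [[0,0,2.5],[0,0,0],0],
    [[0,0,2],[0,0,0],0],
    [[0,0,1],[0,0,0],0],
    [[0,0,0],[0,0,0],0]
  ]
}}

```text
time_s: 5.35
tool_pos: [0.611, 0.2688, 0.165]
tool_rot: [2.139, 2.299, 0.005]
ft_force: [1.0, 0.4, -1.4]
opening: 0.0138
finger_force: 60.0
```

```bash
python3 log.py
cat > see.py <<'E'
import sys
from h import *
from scipy.optimize import least_squares
o,f=grab('wrist',sys.argv[1] if len(sys.argv)>1 else None);w=cloud(f,o);d=f['pixels']
R=cv2.Rodrigues(o['tool_rot'])[0]; t=(w-o['tool_pos'])@R
hsv=cv2.cvtColor(d,cv2.COLOR_RGB2HSV).astype(int);H,S=hsv[...,0],hsv[...,1]
m=((H<6)|(H>174))&(S>140)&(np.mgrid[0:480,0:640][0]<470);p=t[m];p=p[np.isfinite(p[:,0])]
print(len(p),np.percentile(p,[1,50,99],axis=0).round(4).tolist())
np.savez('w2.npz',t=t,p=d)
E
python3 see.py w2.png
```

```text
5.35 [-0.033, 0.641, -0.637, 1.57, 0.419, 1.067, -0.706] [0.611, 0.2688, 0.165] [2.139, 2.299, 0.005] [1.0, 0.4, -1.4] 0.0138 60.0
tool y [0.997 0.072 0.004] z [ 0.003  0.001 -1.   ]
7012 [[-0.1225, -0.0216, -0.0282], [-0.0021, -0.0003, -0.0266], [0.0357, 0.0212, 0.0288]]
```

View pics/w2.png

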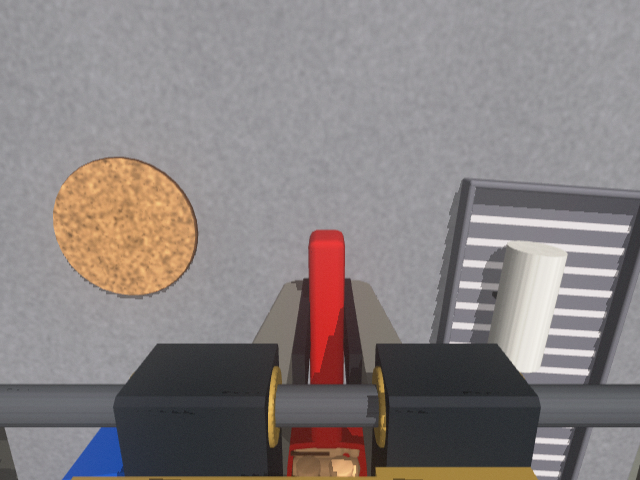

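The dipper is held squarely, with the handle end at (327,235) and the pegs at (325,465). Next: a lift and a small tilt, to identify the arm's kinematics.

>>> {"op": "arm_command", "data": {
  "rows": [
    [[0,0,2],[0,0,0],0],
    [[-0.5,-0.5,3],[0.04,0,0],0],
    [[-0.5,-0.5,3],[0.08,0,0],0],
    [[-0.5,-0.5,3],[0.08,0,0],0],
    [[-0.5,-0.5,3],[0.08,0,0],0],
    [[0,0,2],[0.04,0,0],0],
    [[0,0,0],[0,0,0],0]
  ]
}}

```text
time_s: 6.1
tool_pos: [0.5916, 0.2461, 0.3236]
tool_rot: [-1.983, -2.124, -0.346]
ft_force: [-0.3, 0.5, -1.9]
opening: 0.0133
finger_force: 60.0
```

```bash
python3 log.py; python3 dip.py | tail -3
```

```text
6.1 [0.327, 0.459, -0.854, 1.563, 0.061, 1.118, -0.402] [0.5916, 0.2461, 0.3236] [-1.983, -2.124, -0.346] [-0.3, 0.5, -1.9] 0.0133 60.0
tool y [0.998 0.064 0.025] z [ 0.003  0.314 -0.949]
        0.    ]))
(np.float64(0.11058536232031921), (-1, 1, 1, 1), 1, array([-1.5925,  0.4747,  0.2196, -0.9215,  0.2959, -0.1817, -0.6149,
        0.    ]))
```

```bash
cat > kin.py <<'E'
import numpy as np, json
from scipy.spatial.transform import Rotation as Ro
from scipy.optimize import least_squares
D=[json.loads(l) for l in open('st.jsonl')]
D.append([[1.19204585,0.46839025,-0.0115922,1.60362212,0.00604535,1.07141677,-0.0562844],[0.21387996,-0.61317716,0.21363251],[-3.09572046,-.524575019,7.3385e-4]])
r=lambda a,t:Ro.from_rotvec(np.eye(3)[a]*t)
def fk(q,P,all=False):
    q=np.array(q)+np.r_[0,P[8:13],0]*0
    d1,L1,L2,L3,o1,e1,e2,wx=P[:8]
    R=r(2,-q[0]+o1);t=np.array([P[13],P[14],d1]);R=R*r(1,q[1]);R=R*r(2,-q[2]);t=t+R.apply([e1,0,L1]);el=t;R=R*r(1,q[3])
    R=R*r(2,-q[4]);t=t+R.apply([e2,0,L2]);wr=t;R=R*r(1,q[5]);R=R*r(2,-q[6]+np.pi/2+P[12]);t=t+R.apply([wx*0,0,L3])+wx*0
    return (t,R,el,wr) if all else (t,R)
def fit():
    def res(P): return np.concatenate([np.r_[fk(q,P)[0]-t,.3*(fk(q,P)[1].inv()*Ro.from_rotvec(v)).as_rotvec()] for q,t,v in D]+[1e-4*(P-P0)])
    P0=np.zeros(15);P0[:4]=.3,.4,.4,.3
    s=least_squares(res,P0);return s.x,s.fun[:-15].reshape(-1,6)
P,F=fit()
if __name__=='__main__':
    print(P.round(4));print((F*1000).round(1))
E
python3 kin.py
```

```text
[ 0.3     0.5319  0.4684  0.335  -0.0333 -0.0019  0.0025  0.     -0.
 -0.     -0.      0.     -0.033  -0.01   -0.0085]
[[-0.5  4.8  0.4 -0.   0.  -0.1]
 [-2.3 -0.7 -0.6  0.  -0.  -0.1]
 [-1.1 -0.5  0.3 -0.   0.  -0.1]
 [-1.6 -0.8  0.1  0.   0.  -0.1]
 [ 5.1 -0.2  0.2  3.1  0.3  0.4]
 [ 0.4 -2.6 -0.4 -0.  -0.  -0.1]]
```

```bash
cat > feas.py <<'E'
from kin import *
lo=np.array([-2.53,-.31,-1.57,.28,-1.29,.15,-2.92])+.03;hi=np.array([2.53,2.02,1.55,2.44,4.43,1.84,2.92])-.03
def ik(t,R,q0,reg=1e-3):
    f=lambda q:np.r_[fk(q,P)[0]-t,.3*(fk(q,P)[1].inv()*R).as_rotvec(),reg*(q-q0)]
    s=least_squares(f,np.clip(q0,lo+1e-3,hi-1e-3),bounds=(lo,hi));return s.x,np.linalg.norm(s.fun[:6])
def pose(phi,th,c=np.array([.4955,-.023]),zr=.10,back=.025):
    Rd=r(2,phi)*r(0,th)                       # dipper orientation
    Rt=Rd*Ro.from_matrix(np.array([[0,1,0],[1,0,0],[0,0,-1.]])) # tool: x=dip y, y=dip x, z=-dip z
    u=np.array([-np.sin(phi),np.cos(phi)])
    rim=np.r_[c+back*u,zr]; g=rim-Rd.apply([0,-.176,.010]); return g+Rd.apply([0,0,-.019]),Rt
if __name__=='__main__':
    rng=np.random.default_rng(0);q=np.array(D[-2][0])
    for ph in range(-180,180,15):
        out=[]
        for th in (90,105,115):
            t,R=pose(np.radians(ph),np.radians(th));b=min((ik(t,R,x) for x in [q]+[rng.uniform(lo,hi) for _ in range(12)]),key=lambda a:a[1]+.0005*np.abs(a[0]-q).sum())
            out.append((th,round(b[1],4),b[0].round(2).tolist() if b[1]<.01 else ''))
        print(ph,out)
E
python3 feas.py
```

```text
-180 [(90, np.float64(0.0), [-0.49, 0.74, -0.04, 1.92, 1.14, 1.81, 1.95]), (105, np.float64(0.0), [-0.81, 0.94, 0.32, 1.86, 1.05, 1.81, 1.99]), (115, np.float64(0.0), [-0.96, 1.11, 0.5, 1.81, 0.99, 1.81, 2.05])]
-165 [(90, np.float64(0.0), [-0.38, 0.7, -0.25, 2.09, 1.37, 1.81, 1.86]), (105, np.float64(0.0), [-0.75, 0.87, 0.14, 2.04, 1.26, 1.81, 1.81]), (115, np.float64(0.0), [-0.93, 1.03, 0.33, 1.99, 1.18, 1.81, 1.8])]
-150 [(90, np.float64(0.0), [-0.27, 0.67, -0.39, 2.25, 1.6, 1.81, 1.79]), (105, np.float64(0.0), [-0.72, 0.84, 0.04, 2.22, 1.46, 1.81, 1.63]), (115, np.float64(0.0), [-0.91, 1.0, 0.24, 2.17, 1.36, 1.81, 1.56])]
-135 [(90, np.float64(0.0021), [-0.17, 0.66, -0.48, 2.41, 1.86, 1.81, 1.74]), (105, np.float64(0.0), [-0.72, 0.84, 0.05, 2.4, 1.68, 1.81, 1.44]), (115, np.float64(0.0), [-0.92, 1.02, 0.23, 2.35, 1.53, 1.81, 1.31])]
-120 [(90, np.float64(0.0502), ''), (105, np.float64(0.0457), ''), (115, np.float64(0.0288), '')]
-105 [(90, np.float64(0.0968), ''), (105, np.float64(0.0879), ''), (115, np.float64(0.0653), '')]
-90 [(90, np.float64(0.1276), ''), (105, np.float64(0.1
[... 1935 characters left out ...]
at64(0.149), ''), (115, np.float64(0.1433), '')]
120 [(90, np.float64(0.0631), ''), (105, np.float64(0.0974), ''), (115, np.float64(0.0958), '')]
135 [(90, np.float64(0.0), [-0.96, 1.41, 1.32, 1.51, 0.12, 1.81, 2.87]), (105, np.float64(0.0335), ''), (115, np.float64(0.0528), '')]
150 [(90, np.float64(0.0), [-0.77, 0.96, 0.59, 1.63, 0.62, 1.81, 2.29]), (105, np.float64(0.0), [-0.98, 1.31, 0.97, 1.53, 0.5, 1.81, 2.58]), (115, np.float64(0.0), [-1.05, 1.55, 1.17, 1.47, 0.44, 1.81, 2.77])]
165 [(90, np.float64(0.0), [-0.62, 0.82, 0.23, 1.77, 0.9, 1.81, 2.08]), (105, np.float64(0.0), [-0.89, 1.07, 0.58, 1.69, 0.81, 1.81, 2.23]), (115, np.float64(0.0), [-1.01, 1.26, 0.75, 1.63, 0.76, 1.81, 2.34])]
```

```bash
cat > plan.py <<'E'
from feas import *
from workcell import get_obs
o=get_obs();q=o['qpos'];t0=o['tool_pos'];R0=Ro.from_rotvec(o['tool_rot']);ph=np.radians(12.6)
prev=(t0,R0)
for th,n in ((45,9),(60,4),(75,4),(90,5),(105,5),(115,5)):
    t,R=pose(ph,np.radians(th),zr=.105 if th>50 else .13,back=.03)
    dr=(R*prev[1].inv()).as_rotvec()
    for k in range(1,n+1):
        tt=prev[0]+(t-prev[0])*k/n;RR=Ro.from_rotvec(dr*k/n)*prev[1];q,e=ik(tt,RR,q,.02)
    el=fk(q,P,True)
    print(th,n,'d/row cm',((t-prev[0])*100/n).round(2).tolist(),'rot',(dr/n).round(4).tolist(),'q',q.round(2).tolist(),round(e,4),'el',el[2].round(2),'wr',el[3].round(2),'t',t.round(3));prev=(t,R)
E
python3 plan.py
```

```text
45 9 d/row cm [-1.49, -1.09, -1.0] rot [0.051, 0.01, 0.0176] q [0.93, 0.62, -1.11, 1.97, -0.27, 1.0, 0.26] 0.0002 el [ 0.17 -0.26  0.73] wr [ 0.51 -0.08  0.47] t [0.457 0.148 0.234]
60 4 d/row cm [0.17, -0.78, 0.22] rot [0.0639, 0.0143, -0.0] q [1.03, 0.82, -1.12, 1.92, -0.33, 1.1, 0.38] 0.0001 el [ 0.18 -0.35  0.66] wr [ 0.53 -0.17  0.41] t [0.464 0.117 0.243]
75 4 d/row cm [0.22, -0.96, 0.61] rot [0.0639, 0.0143, 0.0] q [1.1, 1.0, -1.12, 1.85, -0.38, 1.25, 0.44] 0.0001 el [ 0.18 -0.41  0.59] wr [ 0.54 -0.24  0.35] t [0.473 0.078 0.267]
90 5 d/row cm [0.19, -0.87, 0.27] rot [0.0511, 0.0114, 0.0] q [1.14, 1.18, -1.11, 1.77, -0.44, 1.4, 0.48] 0.0001 el [ 0.18 -0.46  0.51] wr [ 0.56 -0.29  0.28] t [0.483 0.035 0.281]
105 5 d/row cm [0.2, -0.91, 0.03] rot [0.0511, 0.0114, 0.0] q [1.15, 1.35, -1.09, 1.69, -0.5, 1.54, 0.49] 0.0001 el [ 0.18 -0.49  0.42] wr [ 0.56 -0.33  0.2 ] t [ 0.493 -0.011  0.283]
115 5 d/row cm [0.13, -0.6, -0.11] rot [0.0341, 0.0076, -0.0] q [1.15, 1.47, -1.08, 1.63, -0.55, 1.63, 0.49] 0.0 el [ 0.19 -0.5   0.36] wr [ 0.57 -0.34  0.14] t [ 0.499 -0.041  0.277]
```

>>> {"op": "arm_command", "data": {
  "rows": [
    [[-0.8,-0.5,-0.5],[0.03,0.005,0.01],0],
    [[-1.5,-1.0,-1],[0.05,0.01,0.018],0],
    [[-1.5,-1.0,-1],[0.05,0.01,0.018],0],
    [[-1.5,-1.0,-1],[0.05,0.01,0.018],0],
    [[-1.5,-1.0,-1],[0.05,0.01,0.018],0],
    [[-1.5,-1.0,-1],[0.05,0.01,0.018],0],
    [[-1.5,-1.0,-1],[0.05,0.01,0.018],0],
    [[-1.5,-1.0,-1],[0.05,0.01,0.018],0],
    [[-1.5,-1.0,-1],[0.05,0.01,0.018],0],
    [[-0.7,-0.5,-0.5],[0.03,0.005,0.006],0],
    [[0,0,0],[0,0,0],0]
  ]
}}

```text
time_s: 7.2
tool_pos: [0.4532, 0.1571, 0.2297]
tool_rot: [-1.528, -1.913, -0.631]
ft_force: [0.8, 0.7, -1.6]
opening: 0.0135
finger_force: 60.0
```

```bash
python3 log.py; sed -i 's/((45,9),/(/; s/.105 if th>50 else .13,back=.03/{60:.105,75:.105,90:.11,105:.14,115:.17}[th],back=.04/' plan.py; python3 plan.py; python3 kin.py|tail -8
python3 - <<'E'
from h import *
w=np.load('top0.npz')['w'];w2=np.load('scene0.npz')['w']
for n,a in(('top',w),('scene',w2)):
    for nm,(x0,x1,y0,y1,z) in dict(soft=(.5,.75,-.6,-.36,.08),).items():
        m=(a[...,2]>z)&(a[...,0]>x0)&(a[...,0]<x1)&(a[...,1]>y0)&(a[...,1]<y1);p=a[m];print(n,nm,len(p),p.min(0).round(3),p.max(0).round(3),np.median(p,0).round(3))
E
```

```text
7.2 [0.918, 0.633, -1.103, 1.96, -0.274, 0.979, 0.268] [0.4532, 0.1571, 0.2297] [-1.528, -1.913, -0.631] [0.8, 0.7, -1.6] 0.0135 60.0
tool y [ 0.975  0.223 -0.005] z [-0.161  0.691 -0.705]
60 4 d/row cm [0.22, -0.77, 0.33] rot [0.0633, 0.0132, -0.0014] q [1.02, 0.83, -1.12, 1.92, -0.33, 1.09, 0.38] 0.0001 el [ 0.17 -0.36  0.67] wr [ 0.53 -0.16  0.41] t [0.462 0.126 0.243]
75 4 d/row cm [0.22, -0.96, 0.61] rot [0.0639, 0.0143, 0.0] q [1.09, 1.0, -1.12, 1.85, -0.39, 1.23, 0.45] 0.0001 el [ 0.17 -0.42  0.6 ] wr [ 0.54 -0.23  0.35] t [0.471 0.088 0.267]
90 5 d/row cm [0.19, -0.87, 0.37] rot [0.0511, 0.0114, 0.0] q [1.13, 1.18, -1.11, 1.78, -0.44, 1.38, 0.48] 0.0001 el [ 0.17 -0.47  0.52] wr [ 0.55 -0.29  0.29] t [0.48  0.044 0.286]
105 5 d/row cm [0.2, -0.91, 0.63] rot [0.0511, 0.0114, 0.0] q [1.16, 1.32, -1.12, 1.71, -0.54, 1.52, 0.48] 0.0001 el [ 0.17 -0.5   0.44] wr [ 0.56 -0.32  0.23] t [ 0.491 -0.001  0.318]
115 5 d/row cm [0.13, -0.6, 0.49] rot [0.0341, 0.0076, -0.0] q [1.18, 1.4, -1.14, 1.68, -0.61, 1.6, 0.46] 0.0 el [ 0.17 -0.51  0.4 ] wr [ 0.56 -0.33  0.2 ] t [ 0.497 -0.031  0.342]
 -0.      0.     -0.     -0.0247 -0.0119 -0.0112]
[[-5.6  6.3 -3.5 -0.   0.  -0.4]
 [-2.2 -0.2  0.7  0.  -0.  -0.4]
 [-2.5 -1.7 -0.7 -0.   0.  -0.4]
 [-2.6 -1.2 -0.2  0.   0.  -0.4]
 [ 2.5  1.8  0.7  2.4  0.2  0. ]
 [ 7.3 -0.7  3.2  5.5  0.   1.9]
 [ 3.  -4.2 -0.3 -0.  -0.  -0.4]]
top soft 1167 [ 0.586 -0.498  0.08 ] [ 0.653 -0.431  0.197] [ 0.613 -0.455  0.132]
scene soft 1602 [ 0.592 -0.502  0.08 ] [ 0.655 -0.436  0.195] [ 0.633 -0.471  0.132]
```

>>> {"op": "arm_command", "data": {
  "rows": [
    [[0.2,-0.8,0.3],[0.05,0.011,-0.001],0],
    [[0.2,-0.8,0.3],[0.064,0.013,-0.001],0],
    [[0.2,-0.8,0.3],[0.064,0.013,-0.001],0],
    [[0.2,-0.8,0.4],[0.064,0.014,0],0],
    [[0.2,-0.9,0.6],[0.064,0.014,0],0],
    [[0.2,-1.0,0.6],[0.064,0.014,0],0],
    [[0.2,-1.0,0.6],[0.064,0.014,0],0],
    [[0.2,-1.0,0.6],[0.064,0.014,0],0],
    [[0,0,0],[0,0,0],0],
    [[0,0,0],[0,0,0],0]
  ]
}}

```text
time_s: 8.2
tool_pos: [0.4711, 0.0883, 0.2692]
tool_rot: [-1.218, -1.53, -0.928]
ft_force: [-0.5, 0.0, -3.5]
opening: 0.0133
finger_force: 60.0
```

```bash
python3 log.py
python3 - <<'E'
from h import *
o,f=grab('top'); cv2.imwrite('pics/t3.png',np.hstack([f['pixels'][150:390,150:510,::-1], grab('scene')[1]['pixels'][100:340,150:510,::-1]]))
E
sed -i 's/((60,4),(75,4),/(/' plan.py; python3 plan.py
```

```text
8.2 [1.099, 0.983, -1.124, 1.833, -0.396, 1.236, 0.464] [0.4711, 0.0883, 0.2692] [-1.218, -1.53, -0.928] [-0.5, 0.0, -3.5] 0.0133 60.0
tool y [0.976 0.22  0.006] z [-0.21   0.939 -0.273]
90 5 d/row cm [0.2, -0.89, 0.32] rot [0.0537, 0.0135, -0.0004] q [1.13, 1.17, -1.1, 1.77, -0.45, 1.39, 0.49] 0.0001 el [ 0.17 -0.47  0.52] wr [ 0.56 -0.3   0.29] t [0.48  0.044 0.286]
105 5 d/row cm [0.2, -0.91, 0.63] rot [0.0511, 0.0114, 0.0] q [1.15, 1.32, -1.11, 1.7, -0.54, 1.53, 0.49] 0.0001 el [ 0.17 -0.5   0.45] wr [ 0.56 -0.33  0.23] t [ 0.491 -0.001  0.318]
115 5 d/row cm [0.13, -0.6, 0.49] rot [0.0341, 0.0076, -0.0] q [1.17, 1.4, -1.13, 1.67, -0.62, 1.6, 0.47] 0.0 el [ 0.17 -0.52  0.4 ] wr [ 0.57 -0.34  0.19] t [ 0.497 -0.031  0.342]
```

View pics/t3.png

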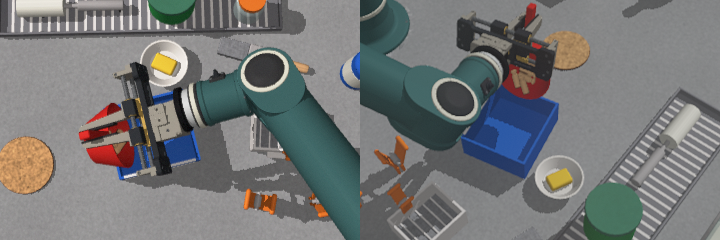

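The left half (top) shows the bowl at (110,140), tipped over the box edge. In the right half (scene) the pegs, at (520,75), are still lying against the wall.

>>> {"op": "arm_command", "data": {
  "rows": [
    [[0.2,-0.8,0.3],[0.054,0.013,0],0],
    [[0.2,-0.9,0.3],[0.054,0.013,0],0],
    [[0.2,-0.9,0.3],[0.054,0.013,0],0],
    [[0.2,-0.9,0.3],[0.054,0.013,0],0],
    [[0.2,-0.9,0.4],[0.054,0.013,0],0],
    [[0,0,0],[0,0,0],0],
    [[0,0,0],[0,0,0],0]
  ]
}}

```text
time_s: 9.0
tool_pos: [0.481, 0.0442, 0.286]
tool_rot: [-1.043, -1.306, -1.048]
ft_force: [-0.1, 0.7, -2.1]
opening: 0.0139
finger_force: 60.0
```

>>> {"op": "arm_command", "data": {
  "rows": [
    [[0.2,-0.9,0.5],[0.05,0.011,0],0],
    [[0.2,-0.9,0.6],[0.05,0.011,0],0],
    [[0.2,-0.9,0.6],[0.05,0.011,0],0],
    [[0.2,-0.9,0.6],[0.05,0.011,0],0],
    [[0.2,-0.9,0.6],[0.05,0.011,0],0],
    [[0,0,0],[0,0,0],0],
    [[0,0,0],[0,0,0],0],
    [[0,0,0],[0,0,0],0],
    [[0,0,0],[0,0,0],0]
  ]
}}

```text
time_s: 9.9
tool_pos: [0.491, -0.0013, 0.3149]
tool_rot: [-0.876, -1.097, -1.143]
ft_force: [-0.0, -0.7, -1.8]
opening: 0.0137
finger_force: 60.0
```

```bash
python3 log.py
python3 - <<'E'
from h import *
o,f=grab('top'); cv2.imwrite('pics/t4.png',np.hstack([f['pixels'][150:390,150:510,::-1], grab('scene')[1]['pixels'][100:340,150:510,::-1]]))
E
```

```text
9.9 [1.167, 1.302, -1.122, 1.679, -0.555, 1.536, 0.491] [0.491, -0.0013, 0.3149] [-0.876, -1.097, -1.143] [-0.0, -0.7, -1.8] 0.0137 60.0
tool y [0.976 0.217 0.003] z [-0.211  0.944  0.256]
```

View pics/t4.png

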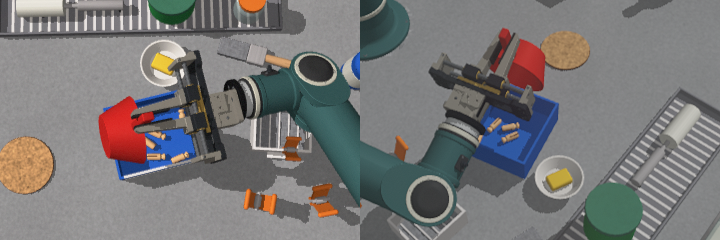

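The pegs show up in the box in both views. I'll count them numerically.

Run:
```python
import cv2,numpy as np
im=cv2.imread('pics/t4.png');h=cv2.cvtColor(im,cv2.COLOR_BGR2HSV).astype(int)
m=((h[...,0]>5)&(h[...,0]<28)&(h[...,1]>45)&(h[...,2]>60)).astype(np.uint8)
n,l,s,c=cv2.connectedComponentsWithStats(m,connectivity=8)
for i in range(1,n):
    if s[i,4]>8: print(s[i].tolist(),c[i].round())
```

```text
[238, 0, 28, 14, 293] [252.   5.]
[540, 31, 50, 39, 1509] [565.  50.]
[151, 52, 24, 24, 341] [162.  63.]
[265, 54, 26, 15, 232] [277.  61.]
[476, 70, 5, 9, 20] [477.  74.]
[457, 76, 44, 19, 206] [480.  85.]
[500, 80, 5, 9, 25] [502.  84.]
[186, 84, 8, 3, 11] [189.  85.]
[190, 85, 21, 48, 207] [202. 108.]
[505, 90, 4, 8, 17] [506.  93.]
[183, 105, 7, 3, 9] [187. 106.]
[178, 109, 7, 10, 48] [181. 113.]
[487, 118, 14, 14, 87] [494. 124.]
[502, 122, 17, 9, 89] [510. 126.]
[197, 127, 8, 4, 16] [200. 129.]
[149, 130, 17, 10, 87] [158. 134.]
[190, 132, 7, 3, 12] [193. 133.]
[502, 132, 16, 11, 89] [510. 137.]
[394, 135, 15, 26, 235] [400. 148.]
[478, 135, 5, 8, 23] [480. 138.]
[0, 136, 54, 58, 2559] [ 25. 165.]
[145, 137, 11, 12, 68] [150. 143.]
[282, 136, 20, 13, 169] [292. 142.]
[282, 151, 20, 11, 145] [291. 156.]
[171, 152, 18, 12, 103] [179. 158.]
[147, 154, 19, 6, 104] [155. 156.]
[546, 168, 27, 23, 404] [559. 179.]
[308, 183, 25, 17, 246] [320. 191.]
[243, 188, 14, 22, 201] [249. 199.]
[258, 194, 19, 21, 287] [268. 203.]
[309, 201, 30, 17, 287] [324. 209.]
[360, 202, 2, 7, 10] [360. 205.]
```

Five pegs counted in the top view: (158,134), (150,143), (179,158), (155,156) and (181,113). Now I'll bring the dipper upright and carry it to the mat.

>>> {"op": "arm_command", "data": {
  "rows": [
    [[-0.2,1.0,0],[-0.08,-0.018,0],0],
    [[-0.5,2.3,0],[-0.119,-0.026,0],0],
    [[-0.5,2.4,0],[-0.119,-0.026,0],0],
    [[-0.5,2.4,0],[-0.119,-0.026,0],0],
    [[-0.5,2.4,0],[-0.119,-0.026,0],0],
    [[-0.5,2.4,0],[-0.119,-0.026,0],0],
    [[-0.5,2.4,0],[-0.119,-0.026,0],0],
    [[-0.5,2.4,-1],[-0.119,-0.026,0],0],
    [[-0.5,2.4,-1.5],[-0.119,-0.026,0],0],
    [[-0.5,2.4,-2],[-0.119,-0.026,0],0],
    [[-0.5,2.4,-2],[-0.119,-0.026,0],0],
    [[-0.5,2.4,-2],[-0.119,-0.026,0],0]
  ]
}}

```text
time_s: 11.2
tool_pos: [0.4334, 0.2718, 0.2299]
tool_rot: [-1.755, -2.186, -0.358]
ft_force: [0.6, 0.5, -2.0]
opening: 0.0136
finger_force: 60.0
```

>>> {"op": "arm_command", "data": {
  "rows": [
    [[-0.5,2.4,-2],[-0.119,-0.026,0],0],
    [[-0.5,2.4,-1.5],[-0.119,-0.026,0],0],
    [[-0.6,2.4,-1],[-0.119,-0.026,0],0],
    [[-0.4,1.5,0],[-0.035,-0.008,0],0],
    [[0,0,0],[0,0,0],0],
    [[0,0,0],[0,0,0],0]
  ]
}}

```text
time_s: 11.8
tool_pos: [0.4139, 0.3515, 0.1884]
tool_rot: [-1.941, -2.422, -0.028]
ft_force: [1.0, -0.9, -1.7]
opening: 0.0136
finger_force: 60.0
```

```bash
cat > mat.py <<'E'
from h import *
def handle(t,p):
    hsv=cv2.cvtColor(p,cv2.COLOR_RGB2HSV).astype(int);H,S=hsv[...,0],hsv[...,1]
    m=((H<6)|(H>174))&(S>140);q=t[m];q=q[np.isfinite(q[:,0])&(q[:,0]>-.04)&(q[:,2]<-.015)&(abs(q[:,1])<.006)]
    return np.polyfit(q[:,0],q[:,2],1),len(q),np.percentile(q[:,0],99.5),q[:,1].mean()
if __name__=='__main__':
    d=np.load('w2.npz');print('before',handle(d['t'],d['p']))
    o,f=grab('wrist');w=cloud(f,o);R=cv2.Rodrigues(o['tool_rot'])[0];print('now',handle((w-o['tool_pos'])@R,f['pixels']))
    hsv=cv2.cvtColor(f['pixels'],cv2.COLOR_RGB2HSV).astype(int);H,S=hsv[...,0],hsv[...,1]
    p=w[(H>5)&(H<25)&(S>70)&(w[...,2]<.012)&(w[...,2]>-.005)];p=p[np.hypot(p[:,0]-.44,p[:,1]-.25)<.08]
    if len(p)>50:
        hu=cv2.convexHull(p[:,:2].astype(np.float32))[:,0];A=np.c_[2*hu,np.ones(len(hu))];s=np.linalg.lstsq(A,(hu**2).sum(1),rcond=None)[0]
        print('mat',len(p),p.min(0),p.max(0),s[:2])
    fl=w[(S<40)&(abs(w[...,2])<.03)];print('floor z',np.median(fl[:,2]))
E
python3 log.py;python3 mat.py
```

```text
11.8 [-0.139, 0.428, -0.754, 1.862, 0.305, 0.964, -0.8] [0.4139, 0.3515, 0.1884] [-1.941, -2.422, -0.028] [1.0, -0.9, -1.7] 0.0136 60.0
tool y [ 0.976  0.218 -0.009] z [-0.018  0.038 -0.999]
before (array([ 0.02335455, -0.02673742]), 4580, np.float64(0.03580233763651853), np.float64(-3.834406935710475e-05))
now (array([ 0.02546071, -0.02680637]), 4583, np.float64(0.03582952755087268), np.float64(-3.853943521134502e-05))
mat 511 [ 0.39640222  0.18524871 -0.00103749] [0.49648057 0.30955279 0.0065254 ] [0.43879369 0.24744973]
floor z -0.0004193481169571245
```

>>> {"op": "arm_command", "data": {
  "rows": [
    [[0.2,0.5,-1],[-0.038,-0.018,0],0],
    [[0,0,-2.5],[0,0,0],0],
    [[0,0,-3],[0,0,0],0],
    [[0,0,-3],[0,0,0],0],
    [[0,0,-2.5],[0,0,0],0],
    [[0,0,-1.5],[0,0,0],0],
    [[0,0,-0.6],[0,0,0],0],
    [[0,0,-0.3],[0,0,0],0],
    [[0,0,0],[0,0,0],0],
    [[0,0,0],[0,0,0],0]
  ]
}}

```text
time_s: 12.85
tool_pos: [0.4178, 0.3566, 0.0456]
tool_rot: [1.967, 2.448, 0.004]
ft_force: [-0.4, -0.2, -2.0]
opening: 0.0134
finger_force: 60.0
```

```bash
python3 log.py
```

```text
12.85 [-0.298, 0.629, -0.604, 1.935, 0.524, 0.735, -0.994] [0.4178, 0.3566, 0.0456] [1.967, 2.448, 0.004] [-0.4, -0.2, -2.0] 0.0134 60.0
tool y [0.977 0.215 0.003] z [ 0.003  0.001 -1.   ]
```

>>> {"op": "arm_command", "data": {
  "rows": [
    [[-0.1,0,-0.3],[0,0,0],0],
    [[0,0,-0.2],[0,0,0],0],
    [[0,0,-0.1],[0,0,0],0],
    [[0,0,-0.1],[0,0,0],0],
    [[0,0,0],[0,0,0],0],
    [[0,0,0],[0,0,0],0]
  ]
}}

```text
time_s: 13.45
tool_pos: [0.4162, 0.3562, 0.0376]
tool_rot: [1.967, 2.448, 0.001]
ft_force: [0.4, -0.5, -1.6]
opening: 0.0132
finger_force: 60.0
```

>>> {"op": "arm_command", "data": {
  "rows": [
    [[0,0,-0.1],[0,0,0],0],
    [[0,0,0],[0,0,0],0],
    [[0,0,0],[0,0,0],0]
  ]
}}

```text
time_s: 13.75
tool_pos: [0.4163, 0.3566, 0.037]
tool_rot: [1.967, 2.448, 0.002]
ft_force: [-1.5, 0.9, 4.6]
opening: 0.0133
finger_force: 60.0
```

>>> {"op": "arm_command", "data": {
  "rows": [
    [[0,0,0],[0,0,0],2],
    [[0,0,0],[0,0,0],4],
    [[0,0,0],[0,0,0],6],
    [[0,0,0],[0,0,0],6],
    [[0,0,0],[0,0,0],6]
  ],
  "grip_force": 20
}}

```text
time_s: 14.25
tool_pos: [0.4162, 0.356, 0.0364]
tool_rot: [1.967, 2.448, 0.001]
ft_force: [-0.3, 0.0, -0.4]
opening: 0.0501
finger_force: 0.0
```

>>> {"op": "arm_command", "data": {
  "rows": [
    [[0,0,1],[0,0,0],6],
    [[0,0,3],[0,0,0],6],
    [[0,0,4.5],[0,0,0],6],
    [[0,0,4.5],[0,0,0],6],
    [[0,0,4.5],[0,0,0],9.19],
    [[0,0,4.5],[0,0,0],9.19]
  ]
}}

```text
time_s: 14.85
tool_pos: [0.4157, 0.3561, 0.2591]
tool_rot: [1.966, 2.449, 0.002]
ft_force: [1.1, -0.3, 0.4]
opening: 0.0737
finger_force: 0.0
```

```bash
python3 log.py
python3 - <<'E'
from h import *
from scipy.optimize import least_squares
o,f=grab('wrist');w=cloud(f,o);p=f['pixels'];np.savez('w5.npz',w=w,p=p)
hsv=cv2.cvtColor(p,cv2.COLOR_RGB2HSV).astype(int);H,S=hsv[...,0],hsv[...,1]
q=w[((H<6)|(H>174))&(S>140)];q=q[(q[:,2]>.058)&(q[:,2]<.075)]
s=least_squares(lambda s:np.hypot(q[:,0]-s[0],q[:,1]-s[1])-.062,[.44,.25],loss='soft_l1',f_scale=.002);print('bowl',s.x,len(q))
g=q[np.hypot(q[:,0]-s.x[0],q[:,1]-s.x[1])<.066];A=np.c_[g[:,:2]-s.x,np.ones(len(g))];print('rim plane',np.linalg.lstsq(A,g[:,2],rcond=None)[0])
m=w[(H>5)&(H<25)&(S>60)&(w[...,2]<.012)&(w[...,2]>-.005)];m=m[np.hypot(m[:,0]-.44,m[:,1]-.25)<.075]
r=np.hypot(*(m[:,:2]-[.44,.249]).T);b=np.arctan2(m[:,1]-.249,m[:,0]-.44);
for k in range(-6,6):
    z=(b>k*np.pi/6)&(b<(k+1)*np.pi/6)
    if z.sum()>5:print(k*30+15,z.sum(),r[z].max().round(4),end='; ')
E
```

```text
14.85 [-0.144, 0.359, -0.777, 1.77, 0.278, 1.125, -0.793] [0.4157, 0.3561, 0.2591] [1.966, 2.449, 0.002] [1.1, -0.3, 0.4] 0.0737 0.0
tool y [0.976 0.216 0.002] z [ 0.002  0.    -1.   ]
bowl [0.43912342 0.24898122] 3530
rim plane [-0.00654589  0.02701091  0.06271929]
-165 22 0.0611; 15 57 0.0603; 45 325 0.0602; 75 471 0.0608; 105 188 0.0612; 135 466 0.0614; 165 283 0.0613;
```

The dipper stands centred: bowl at (0.439,0.249), mat at about (0.440,0.249). Next is the clip.

>>> {"op": "arm_command", "data": {
  "rows": [
    [[0.3,-3,0],[0,0,-0.021],9.19],
    [[0.3,-4.8,0],[0,0,-0.021],9.19],
    [[0.3,-4.8,0],[0,0,-0.021],9.19],
    [[0.3,-4.8,0],[0,0,-0.021],9.19],
    [[0.3,-4.8,0],[0,0,-0.021],9.19],
    [[0.3,-4.8,0],[0,0,-0.021],9.19],
    [[0.3,-4.8,0],[0,0,-0.021],9.19],
    [[0.3,-4.8,0],[0,0,-0.021],9.19],
    [[0.3,-4.8,0],[0,0,-0.021],9.19],
    [[0.3,-4.8,0],[0,0,-0.021],9.19],
    [[0.3,-4.8,0],[0,0,-0.021],9.19],
    [[0.3,-4.8,0],[0,0,-0.021],9.19]
  ]
}}

```text
time_s: 16.1
tool_pos: [0.452, -0.2036, 0.2573]
tool_rot: [2.259, 2.18, 0.001]
ft_force: [1.4, 0.2, -0.1]
opening: 0.092
finger_force: 0.0
```

>>> {"op": "arm_command", "data": {
  "rows": [
    [[0.3,-4.5,0],[0,0,-0.021],9.19],
    [[0.3,-3,0],[0,0,-0.021],9.19],
    [[0,-1,0],[0,0,0],9.19],
    [[0,0,0],[0,0,0],9.19]
  ]
}}

```text
time_s: 16.5
tool_pos: [0.4579, -0.2874, 0.2564]
tool_rot: [2.306, 2.132, 0.001]
ft_force: [0.1, 0.0, -1.3]
opening: 0.0917
finger_force: 0.0
```

```bash
python3 log.py
cat > clip.py <<'E'
from h import *
o,f=grab('wrist','w6.png');w=cloud(f,o);p=f['pixels'];np.savez('w6.npz',w=w,p=p)
hsv=cv2.cvtColor(p,cv2.COLOR_RGB2HSV).astype(int);H,S,V=hsv[...,0],hsv[...,1],hsv[...,2]
def show(n,w,H,S,x0,x1,y0,y1,zlo):
    m=(H>4)&(H<16)&(S>150)&(w[...,2]>zlo)&(w[...,0]>x0)&(w[...,0]<x1)&(w[...,1]>y0)&(w[...,1]<y1);q=w[m]
    if len(q)<8: print(n,'few',len(q));return
    t=q[q[:,2]>np.percentile(q[:,2],98)-.014];print(n,'all',len(q),q.min(0).round(3),q.max(0).round(3),'tops',cv2.minAreaRect(t[:,:2].astype(np.float32)),np.percentile(t[:,2],[10,50,95]).round(4))
show('clip',w,H,S,.42,.50,-.35,-.26,.045)
show('any',w,H,S,.25,.42,-.5,-.1,.02)
d=np.load('top0.npz');h=cv2.cvtColor(d['p'],cv2.COLOR_RGB2HSV).astype(int)
show('decoyA',d['w'],h[...,0],h[...,1],.3,.43,-.30,-.2,.01);show('decoyB',d['w'],h[...,0],h[...,1],.3,.43,-.42,-.30,.01)
m=(S<40)&(V>120)&(w[...,2]>.049)&(w[...,2]<.061)&(w[...,0]>.42)&(w[...,1]<-.2)&(w[...,1]>-.38);q=w[m];print('drw',len(q),cv2.minAreaRect(q[:,:2].astype(np.float32)))
E
python3 clip.py
```

```text
16.5 [0.794, 0.268, -0.351, 1.808, 0.103, 1.082, 0.328] [0.4579, -0.2874, 0.2564] [2.306, 2.132, 0.001] [0.1, 0.0, -1.3] 0.0917 0.0
tool y [ 0.997 -0.078  0.001] z [ 0.001  0.    -1.   ]
clip all 1280 [ 0.431 -0.321  0.045] [ 0.479 -0.288  0.104] tops ((0.45531556010246277, -0.30460622906684875), (0.029780736193060875, 0.047146182507276535), 85.33429718017578) [0.092  0.1015 0.1032]
any all 2356 [ 0.328 -0.384  0.02 ] [ 0.386 -0.205  0.082] tops ((0.3559558093547821, -0.2938377261161804), (0.052358660846948624, 0.17885611951351166), 2.2832019329071045) [0.0758 0.0791 0.0809]
decoyA all 417 [ 0.331 -0.268  0.034] [ 0.379 -0.203  0.088] tops ((0.3543676733970642, -0.23660197854042053), (0.06280103325843811, 0.03846951574087143), 78.06393432617188) [0.0747 0.0793 0.0833]
decoyB all 439 [ 0.323 -0.389  0.01 ] [ 0.385 -0.341  0.088] tops ((0.35357004404067993, -0.36528822779655457), (0.06142975762486458, 0.03889017924666405), 9.946413040161133) [0.0757 0.0792 0.0843]
drw 2415 ((0.5968164205551147, -0.29029953479766846), (0.3002609312534332, 0.1311899721622467), 2.556872844696045)
```

View pics/w6.png

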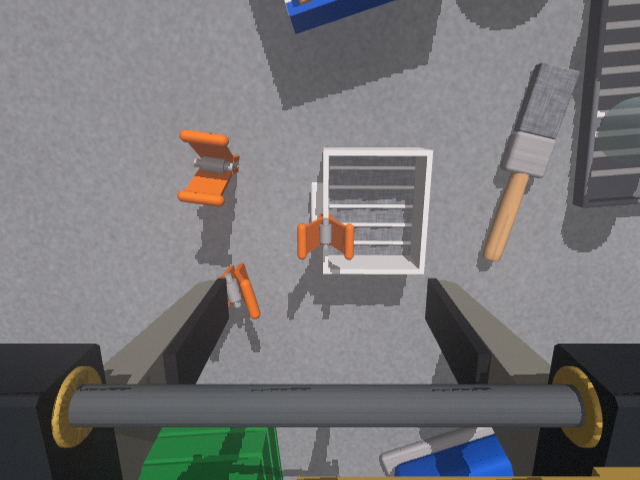

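The wrist view shows the target clip at (325,238) on the drawer's front wall, with the larger decoys at (210,165) and (238,290) clear of the finger paths.

>>> {"op": "arm_command", "data": {
  "rows": [
    [[-0.2,-1.7,-3],[0,0,0],7.2],
    [[0,0,-4],[0,0,0],7.2],
    [[0,0,-4],[0,0,0],7.2],
    [[0,0,-3],[0,0,0],7.2],
    [[0,0,-2],[0,0,0],7.2],
    [[0,0,-1],[0,0,0],7.2],
    [[0,0,0],[0,0,0],7.2],
    [[0,0,0],[0,0,0],7.2]
  ]
}}

```text
time_s: 17.35
tool_pos: [0.4572, -0.3032, 0.0876]
tool_rot: [2.302, 2.134, 0.002]
ft_force: [-0.5, 0.8, 1.0]
opening: 0.0721
finger_force: 0.0
```

```bash
python3 log.py
```

```text
17.35 [0.763, 0.49, -0.298, 1.936, 0.206, 0.742, 0.271] [0.4572, -0.3032, 0.0876] [2.302, 2.134, 0.002] [-0.5, 0.8, 1.0] 0.0721 0.0
tool y [ 0.997 -0.075  0.003] z [ 0.003 -0.001 -1.   ]
```

>>> {"op": "arm_command", "data": {
  "rows": [
    [[-0.1,-0.1,-0.4],[0,0,0],7.2],
    [[0,0,0],[0,0,0],5],
    [[0,0,0],[0,0,0],4],
    [[0,0,0],[0,0,0],3],
    [[0,0,0],[0,0,0],1],
    [[0,0,0],[0,0,0],1],
    [[0,0,0],[0,0,0],1],
    [[0,0,0],[0,0,0],1],
    [[0,0,0],[0,0,0],1]
  ],
  "grip_force": 18
}}

```text
time_s: 18.25
tool_pos: [0.4552, -0.3048, 0.0825]
tool_rot: [2.305, 2.134, 0.001]
ft_force: [-0.2, 0.6, 0.0]
opening: 0.0255
finger_force: 18.0
```

```bash
python3 log.py
```

```text
18.25 [0.765, 0.497, -0.295, 1.939, 0.209, 0.734, 0.271] [0.4552, -0.3048, 0.0825] [2.305, 2.134, 0.001] [-0.2, 0.6, 0.0] 0.0255 18.0
tool y [ 0.997 -0.077  0.001] z [ 0.001 -0.    -1.   ]
```

>>> {"op": "arm_command", "data": {
  "rows": [
    [[0,0,0.5],[0,0,0],1],
    [[0,0,1],[0,0,0],1],
    [[0,0,2],[0,0,0],1],
    [[0,0,3],[0,0,0],1],
    [[0,0,3],[0,0,0],1],
    [[-0.3,3,2],[0,0,0.03],1],
    [[-0.3,4,0],[0,0,0.04],1],
    [[-0.3,4,0],[0,0,0.05],1],
    [[-0.3,4,0],[0,0,0.05],1],
    [[-0.3,3,0],[0,0,0.05],1],
    [[-0.3,2,0],[0,0,0.05],1],
    [[0,0,0],[0,0,0.027],1]
  ]
}}

```text
time_s: 19.45
tool_pos: [0.4372, -0.1027, 0.1983]
tool_rot: [1.955, 2.457, 0.001]
ft_force: [-0.1, -0.1, 1.0]
opening: 0.0253
finger_force: 18.0
```

>>> {"op": "arm_command", "data": {
  "rows": [
    [[0,0,0],[0,0,0],1],
    [[0,0,0],[0,0,0],1]
  ]
}}

```text
time_s: 19.65
tool_pos: [0.4374, -0.1065, 0.1976]
tool_rot: [1.967, 2.448, 0.001]
ft_force: [-0.3, 0.3, -0.9]
opening: 0.0257
finger_force: 18.0
```

```bash
python3 log.py
python3 - <<'E'
from h import *
o,f=grab('scene');w=cloud(f);p=f['pixels'];t=o['tool_pos'];R=cv2.Rodrigues(o['tool_rot'])[0]
o2,g=grab('top')
hsv=cv2.cvtColor(p,cv2.COLOR_RGB2HSV).astype(int);H,S=hsv[...,0],hsv[...,1]
q=w[(H>4)&(H<16)&(S>150)];q=q[np.linalg.norm(q-t,axis=1)<.08];l=(q-t)@R;print(len(q),l.min(0).round(4),l.max(0).round(4),'lowest',l[l[:,2]>np.percentile(l[:,2],90)].mean(0),'upper',l[l[:,2]<np.percentile(l[:,2],15)].mean(0))
# pixel of tcp
c=f['view']@np.r_[t,1];u=int(f['cx']+f['fx']*c[0]/-c[2]);v=int(f['cy']-f['fy']*c[1]/-c[2]);print(u,v)
a=p[max(0,v-60):v+60,max(0,u-80):u+80,::-1]
c=g['view']@np.r_[t,1];u2=int(g['cx']+g['fx']*c[0]/-c[2]);v2=int(g['cy']-g['fy']*c[1]/-c[2])
b=g['pixels'][max(0,v2-60):v2+60,max(0,u2-80):u2+80,::-1]
k=lambda x:cv2.resize(x,(400,300),interpolation=cv2.INTER_CUBIC)
cv2.imwrite('pics/c7.png',np.hstack([k(a),k(b)]))
# refine box edge from both current views
for n,ff in(('scene',f),('top',g)):
    ww=cloud(ff);hs=cv2.cvtColor(ff['pixels'],cv2.COLOR_RGB2HSV).astype(int)
    m=(hs[...,1]<40)&(hs[...,2]>150)&(ww[...,2]>.06)&(ww[...,2]<.071)&(ww[...,0]>.39)&(ww[...,0]<.46)&(ww[...,1]>-.14)&(ww[...,1]<.06);e=ww[m]
    if len(e)>10:
        L=cv2.fitLine(e[:,:2].astype(np.float32),cv2.DIST_HUBER,0,.01,.01).ravel();print(n,len(e),L,'x at y=-.0387',L[2]+(-.0387-L[3])*L[0]/L[1],e[:,1].min(),e[:,1].max())
E
```

```text
19.65 [0.623, 0.193, -0.505, 2.063, 0.118, 0.911, 0.27] [0.4374, -0.1065, 0.1976] [1.967, 2.448, 0.001] [-0.3, 0.3, -0.9] 0.0257 18.0
tool y [0.977 0.215 0.001] z [ 0.001 -0.001 -1.   ]
253 [-0.0167 -0.0124 -0.0232] [0.0131 0.0174 0.0458] lowest [-0.00259418  0.01299149  0.04091766] upper [-0.00460151 -0.00355009 -0.01917733]
246 194
scene 152 [ 0.2225619  -0.97491854  0.42529455 -0.03989372] x at y=-.0387 0.42502204 -0.1124005360039863 0.0321302057677344
top 115 [ 0.21305253 -0.97704077  0.4182169  -0.01030815] x at y=-.0387 0.42440802 -0.05672851448909543 0.034694476383431566
```

View pics/c7.png

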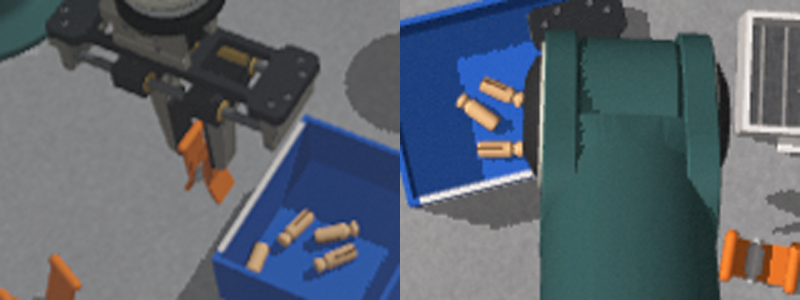

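The left crop shows the clip held open, with its jaws at (190,185) and (220,190), next to the white edge. Pegs are visible in the box in both crops.

>>> {"op": "arm_command", "data": {
  "rows": [
    [[-0.4,2.2,0],[0,0,0],1],
    [[-0.5,2.6,0],[0,0,0],1],
    [[-0.4,2.0,-1],[0,0,0],1],
    [[0,0,-2],[0,0,0],1],
    [[0,0,-2],[0,0,0],1],
    [[0,0,-1],[0,0,0],1],
    [[0,0,0],[0,0,0],1],
    [[0,0,0],[0,0,0],1]
  ]
}}

```text
time_s: 20.55
tool_pos: [0.4246, -0.0372, 0.1378]
tool_rot: [1.964, 2.45, 0.001]
ft_force: [-0.5, 0.2, -0.2]
opening: 0.0251
finger_force: 18.0
```

```bash
python3 log.py
```

```text
20.55 [0.495, 0.256, -0.541, 2.167, 0.19, 0.762, 0.049] [0.4246, -0.0372, 0.1378] [1.964, 2.45, 0.001] [-0.5, 0.2, -0.2] 0.0251 18.0
tool y [0.976 0.218 0.001] z [ 0.001  0.    -1.   ]
```

>>> {"op": "arm_command", "data": {
  "rows": [
    [[0,0,-1],[0,0,0],1],
    [[0,0,-1],[0,0,0],1],
    [[0,0,-0.8],[0,0,0],1],
    [[0,0,-0.8],[0,0,0],1],
    [[0,0,-0.5],[0,0,0],1],
    [[0,0,-0.4],[0,0,0],1],
    [[0,0,0],[0,0,0],1],
    [[0,0,0],[0,0,0],1]
  ]
}}

```text
time_s: 21.35
tool_pos: [0.4243, -0.0368, 0.0926]
tool_rot: [1.963, 2.451, 0.001]
ft_force: [0.2, 0.8, -0.4]
opening: 0.0256
finger_force: 18.0
```

```bash
python3 log.py
python3 - <<'E'
from h import *
o,f=grab('scene');w=cloud(f);p=f['pixels'];t=o['tool_pos'];R=cv2.Rodrigues(o['tool_rot'])[0]
hsv=cv2.cvtColor(p,cv2.COLOR_RGB2HSV).astype(int);H,S=hsv[...,0],hsv[...,1]
q=w[(H>4)&(H<16)&(S>150)];q=q[np.linalg.norm(q-t,axis=1)<.08];print(len(q),q.min(0),q.max(0))
c=f['view']@np.r_[t,1];u=int(f['cx']+f['fx']*c[0]/-c[2]);v=int(f['cy']-f['fy']*c[1]/-c[2])
cv2.imwrite('pics/c8.png',cv2.resize(p[v-45:v+45,u-60:u+60,::-1],(640,480),interpolation=cv2.INTER_CUBIC))
E
```

```text
21.35 [0.451, 0.339, -0.505, 2.202, 0.267, 0.657, -0.022] [0.4243, -0.0368, 0.0926] [1.963, 2.451, 0.001] [0.2, 0.8, -0.4] 0.0256 18.0
tool y [0.976 0.219 0.001] z [ 0.001 -0.    -1.   ]
197 [ 0.41295254 -0.05461669  0.04783024] [ 0.44281275 -0.02317353  0.11713343]
```

View pics/c8.png

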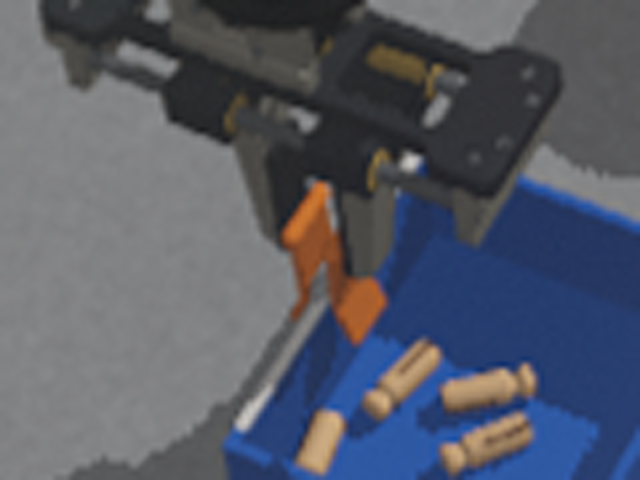

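The clip straddles the white edge, with the outer jaw at (300,310) and the inner one at (360,320), and no contact force. Releasing.

>>> {"op": "arm_command", "data": {
  "rows": [
    [[0,0,0],[0,0,0],3],
    [[0,0,0],[0,0,0],3.5],
    [[0,0,0],[0,0,0],4],
    [[0,0,0],[0,0,0],4.5],
    [[0,0,0],[0,0,0],5],
    [[0,0,0],[0,0,0],6],
    [[0,0,0],[0,0,0],7.2],
    [[0,0,0],[0,0,0],7.2],
    [[0,0,0],[0,0,0],7.2]
  ]
}}

```text
time_s: 22.3
tool_pos: [0.4242, -0.0368, 0.0925]
tool_rot: [1.963, 2.451, 0.001]
ft_force: [1.2, 0.4, -0.2]
opening: 0.0726
finger_force: 0.0
```

>>> {"op": "arm_command", "data": {
  "rows": [
    [[0,0,0.5],[0,0,0],7.2],
    [[0,0,1.5],[0,0,0],7.2],
    [[0,0,3],[0,0,0],7.2],
    [[0,0,4],[0,0,0],7.2],
    [[0,0,4],[0,0,0],7.2],
    [[-1,-4,2],[0,0,0],7.2],
    [[-1,-4.5,0],[0,0,0],7.2],
    [[-1,-4.5,0],[0,0,0],7.2],
    [[-1,-4.5,0],[0,0,0],7.2],
    [[0,-3,0],[0,0,0],7.2],
    [[0,0,0],[0,0,0],7.2],
    [[0,0,0],[0,0,0],7.2]
  ]
}}

```text
time_s: 23.5
tool_pos: [0.384, -0.2417, 0.2426]
tool_rot: [1.965, 2.451, 0.002]
ft_force: [0.7, 0.6, -0.2]
opening: 0.0719
finger_force: 0.0
```

```bash
python3 log.py
python3 - <<'E'
from h import *
o,f=grab('scene');o,g=grab('top')
for n,ff in(('scene',f),('top',g)):
    w=cloud(ff);hsv=cv2.cvtColor(ff['pixels'],cv2.COLOR_RGB2HSV).astype(int);H,S=hsv[...,0],hsv[...,1]
    q=w[(H>4)&(H<16)&(S>150)];q=q[np.linalg.norm(q-[.425,-.037,.09],axis=1)<.06]
    t=q[q[:,2]>.098];print(n,len(q),q.min(0).round(3),q.max(0).round(3),'tops',cv2.minAreaRect(t[:,:2].astype(np.float32)) if len(t)>4 else '')
cv2.imwrite('pics/c9.png',np.hstack([cv2.resize(f['pixels'][110:310,230:430,::-1],(400,400)),cv2.resize(g['pixels'][180:380,140:390,::-1],(400,400))]))
E
```

```text
23.5 [0.84, 0.126, -0.377, 2.011, 0.054, 1.013, 0.656] [0.384, -0.2417, 0.2426] [1.965, 2.451, 0.002] [0.7, 0.6, -0.2] 0.0719 0.0
tool y [0.976 0.217 0.001] z [ 0.001  0.001 -1.   ]
scene 201 [ 0.403 -0.058  0.049] [ 0.45  -0.022  0.117] tops ((0.4262966215610504, -0.04012443125247955), (0.04711923003196716, 0.03232268989086151), 5.375113487243652)
top 247 [ 0.4   -0.054  0.077] [ 0.45  -0.016  0.117] tops ((0.42448925971984863, -0.03529491275548935), (0.04717366397380829, 0.030490798875689507), 12.935755729675293)
```

View pics/c9.png

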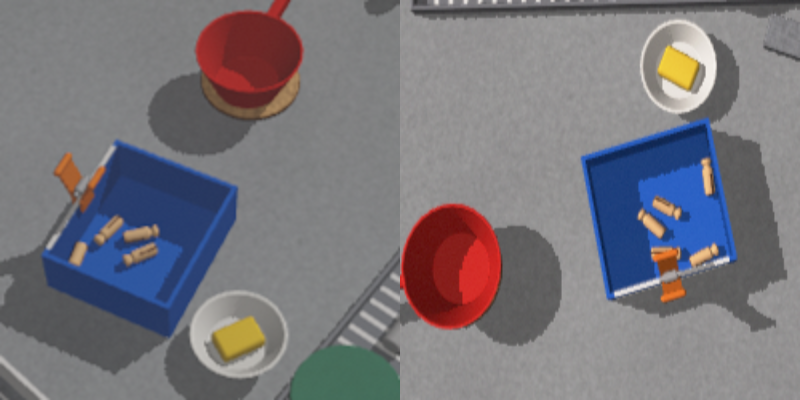

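The final view shows the clip clamped upright mid-edge at (80,185) left and (670,275) right. All five pegs are in the box and the dipper stands on the mat. Handing in.

```bash
python3 -c "
from workcell import sign_off; print(sign_off())"
```

```text
the job is handed in; nothing more can be done
None
```

The job is done and handed in at about 24 s of the 66 s allowed: all five pegs are in the box, the empty dipper stands upright in the middle of the cork mat, and the clip is clamped upright near the middle of the box's white-striped edge.

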